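# Heft the canisters, put the full one on the coffee tray

## Robot

A 7-joint arm with a two-finger parallel gripper is mounted at the origin on the work surface. World frame = base frame: x ahead of the robot, y to its left, z up, the work surface at z = 0. Lengths are in mm, angles in rad, forces in N, time in s.
With the tool pointing down it reaches from about 400 to 875 mm from the base axis. Payload 4.4 kg.
Tool frame: the origin (TCP) lies between the finger pads; the fingertips stand 17 mm ahead of it and the grasp point (between the pads) lies 2 mm behind it; z points along the fingers, y is the line along which they close (so a half turn about z gives the same grasp; the last joint's range is limited). The gripper opens to 85 mm and grips with 20 to 120 N. Pads are 22 mm wide; open, the fingers measure 114 mm over their backs; the gripper's body (76 mm by 85 mm) begins 54 mm behind the grasp point. The pads swing forward as they close: fully open they stand 13 mm farther back than shut.
Start: joints at [-1.405, 0.628, 0.038, 1.517, -0.027, 0.996, -0.02], TCP at [149.299, 632.635, 248.313] pointing down, gripper open.
Joint ranges: [-3.06, 3.06], [-0.37, 2.12], [-1.25, 1.32], [0.18, 2.47], [-1.1, 4.24], [0.23, 1.98], [-2.94, 2.94]. Speed limits (rad/s): [2.57, 2.57, 3.14, 3.14, 3.14, 3.14, 3.14].

## Interface

Orientations are given as [roll, pitch, yaw] about the fixed x, y, z axes, in that order (R = Rz(yaw) Ry(pitch) Rx(roll)).
In Python, from cell import sensors, get_image, ctrl gives the robot as it stands.
- The arm moves only by the tool send_rows, never from a script. Its argument "series" is a list of rows, each a list of 3 entries, a list of its own where there are three numbers: the finger opening in mm, from 0 to 85.4, then the shift along the world's x, y, z in units of 60 mm (1.0 is 60 mm), then the turn, a rotation vector about the world's x, y, z in units of 5 degrees (1.0 is 5 degrees). A call has 1 to 8 rows; each row shifts and turns the commanded pose from where the row before left it; what a row does not reach is not made up. A row lasts 1/8 s, in which the tool goes at most 62.5 mm and 10.7 degrees, less where a joint would pass 70% of its speed; a pose out of reach is approached as far as the arm can. A call is refused whole if a number of a shift passes 1 or a number of a turn 1, either way. A call with a gripper value outside its range is refused whole. The fingers move at their own pace and stop on an object; the grip force is fixed at half the most. Time passes only in rows, so rows that do not move let the fingers close. It gives the time, the measured TCP pose, the force, the opening and the grip force at its end, in the units of the state.
- sensors.read_state(): the state, without advancing time (a new reading comes with each control period).
- get_image(name): name is "side" or "top" or "wrist"; returns a dict with "img" (400x640x3 uint8, red, green, blue), "depth" (400x640 float32, mm along the optical axis (not along the pixel's ray), 0 where there is no reading), "vfov" (degrees; the focal length in pixels is half the picture's height over the tangent of half this angle, whatever the lens; pixels are square), "cx", "cy" (the principal point, pixels), "k1" (the pictures are not rectified: a ray, as slopes to the right and down, at radius r is drawn at 1 + k1 r^2 times it, then the intrinsics apply), "world_to_cam" (4x4, takes a point from world to camera coordinates). Camera axes: x right, y down, z forward; pixel columns grow to the right and rows downward; lengths in mm; the calibration is good to about 2 mm. A picture is of the moment at which its call begins.
- ctrl.finish_job(): hands the job in; it is judged then, once.
The state is a dict: "clock": time; "qpos": joint angles; "qd": joint speeds; "tau": joint torques, N m; "eef_pos": TCP position; "tool_rot": TCP orientation; "force": force on the tool from outside, world axes, zero at the start; "torque": the same for the moment, N m; "width": finger opening in mm; "gripper_force": force on a finger pad.
Only numpy, scipy, OpenCV 4.12 (cv2) and the standard library are available. Lean on these libraries where they do the work, as an engineer would, in place of code of your own. Each camera call takes 0.05 s, during which the arm holds its last target. There are 200 camera calls.

## Task

One of the four identical lidded canisters on the pantry counter is still full and the other three are empty; you can tell only by their weight. Find the full one and set it down upright in the middle of the wooden tray, midway between the two glass jars and squared up with the tray. The empty canisters must finish standing where they were, and do not drop any canister or disturb the jars and the other groceries.

Things in the scene. Friction and masses are not known exactly. Their poses are not given: they have to be found in the camera images.
- canister_a: one of four identical canisters: upright square aluminium box, 64 x 64 mm, 106 mm tall with its fixed flat dark wooden lid (52 mm square, top 10 mm). Origin: centre of underside; z up, x and y square to the sides. Loose; grip two parallel sides of the metal, 20 to 30 mm below the lid top. Mass 0.46 to 0.60 kg if full, 0.15 to 0.21 kg if empty. Contents unseen; any of the four may be the full one
- canister_b: one of four identical canisters: upright square aluminium box, 64 x 64 mm, 106 mm tall with its fixed flat dark wooden lid (52 mm square, top 10 mm). Origin: centre of underside; z up, x and y square to the sides. Loose; grip two parallel sides of the metal, 20 to 30 mm below the lid top. Mass 0.46 to 0.60 kg if full, 0.15 to 0.21 kg if empty. Contents unseen; any of the four may be the full one
- canister_c: one of four identical canisters: upright square aluminium box, 64 x 64 mm, 106 mm tall with its fixed flat dark wooden lid (52 mm square, top 10 mm). Origin: centre of underside; z up, x and y square to the sides. Loose; grip two parallel sides of the metal, 20 to 30 mm below the lid top. Mass 0.46 to 0.60 kg if full, 0.15 to 0.21 kg if empty. Contents unseen; any of the four may be the full one
- canister_d: one of four identical canisters: upright square aluminium box, 64 x 64 mm, 106 mm tall with its fixed flat dark wooden lid (52 mm square, top 10 mm). Origin: centre of underside; z up, x and y square to the sides. Loose; grip two parallel sides of the metal, 20 to 30 mm below the lid top. Mass 0.46 to 0.60 kg if full, 0.15 to 0.21 kg if empty. Contents unseen; any of the four may be the full one
- tray: low wooden tray fixed to the counter, 130 mm along its x, 320 mm along its y, floor 8 mm thick, rim 16 mm high and 5 mm wide. Origin: centre of its underside (the middle of the tray; its floor is 8 mm above); z up
- jar_tall: glass jar with steel cap, 60 mm diameter, 105 mm tall, standing near the tray's -y end, about 105 mm from the middle. Origin: centre of its underside
- jar_squat: glass jar with steel cap, 68 mm diameter, 80 mm tall, standing near the tray's +y end, about 105 mm from the middle. Origin: centre of its underside
- spice_jar: bystander: amber spice jar, 38 mm diameter, 85 mm tall, among the canisters. Origin: centre of its underside
- soup_can: bystander: food can, 66 mm diameter, 100 mm tall. Origin: centre of its underside
- fish_tin: bystander: flat steel tin, 84 mm diameter, 34 mm tall. Origin: centre of its underside
- carton: bystander: upright carton, 50 x 90 mm and 120 mm tall. Origin: centre of its underside

How it is judged:
By the outcome, as a careful person would: the job done as asked, in the order asked, and still so for the second after the job is handed in, with the robot touching nothing.
It also fails if it takes over 61 s, if anything falls off the work surface, if the arm or the gripper's body presses on something with over 40 N, if the wrist force passes 120 N, or if a joint passes its speed limit or range.

## Working session

There is one attempt and no reset: what is moved stays moved. The work goes in short steps, Python scripts to look and compute and a tool call to move; the robot and the scene stay as the last step left them, time stands still between calls to the robot, and variables do not carry over. Pictures are saved under pics/ and viewed, at most 10 in all, crops included, and the job is handed in when it is done.

Besides the shell and the picture viewer there is one more tool, called after "Call:" by a JSON object that holds its "api" and its "payload", one argument or row to a line. send_rows: Moves the arm, as the interface text tells. Its arguments: {"type":"object","properties":{"series":{"type":"array"}},"required":["series"]}

```bash
mkdir -p pics
cat > h.py <<'E'
import numpy as np, cv2
from cell import sensors, get_image, ctrl
def K(d):
    f=d["img"].shape[0]/2/np.tan(np.radians(d["vfov"])/2)
    return np.array([[f,0,d["cx"]],[0,f,d["cy"]],[0,0,1.]]),np.array([d["k1"],0,0,0,0.])
def rays(d,px):
    k,D=K(d); n=cv2.undistortPoints(np.array(px,float).reshape(-1,1,2),k,D).reshape(-1,2)
    T=np.array(d["world_to_cam"]); R,t=T[:3,:3],T[:3,3]
    return -R.T@t,np.c_[n,np.ones(len(n))]@R   # origin, dirs (z-depth scaled)
def onz(d,px,z):
    o,v=rays(d,px); return o+v*((z-o[2])/v[:,2])[:,None]
def cloud(d):
    h,w=d["depth"].shape; u,v=np.meshgrid(np.arange(w),np.arange(h))
    o,r=rays(d,np.c_[u.ravel(),v.ravel()]); p=o+r*d["depth"].reshape(-1,1)
    return p.reshape(h,w,3)
def tri(d1,p1,d2,p2):
    A=np.zeros((3,3));b=np.zeros(3)
    for d,p in((d1,p1),(d2,p2)):
        o,v=rays(d,[p]);v=v[0]/np.linalg.norm(v[0]);M=np.eye(3)-np.outer(v,v);A+=M;b+=M@o
    return np.linalg.solve(A,b)
def save(d,n): cv2.imwrite("pics/"+n,d["img"][...,::-1])
E
python3 - <<'E'
from h import *
import pickle
s=sensors.read_state();print({k:np.round(v,3) for k,v in s.items()})
D={n:get_image(n) for n in("side","top","wrist")}
pickle.dump(D,open("d0.pkl","wb"))
for n,d in D.items(): save(d,n+"0.png"); print(n,d["vfov"],d["cx"],d["cy"],d["k1"],np.round(d["world_to_cam"],3).tolist())
E
```

```text
{'clock': np.float64(0.0), 'qpos': array([-1.405,  0.629,  0.038,  1.518, -0.027,  0.996, -0.02 ]), 'qd': array([-0.001,  0.001, -0.001,  0.   , -0.   ,  0.   ,  0.   ]), 'tau': array([ 0.0000e+00, -5.6342e+01,  1.2260e+00, -1.9345e+01,  1.1000e-02,
        1.0000e-02,  0.0000e+00]), 'eef_pos': array([149.158, 632.061, 247.41 ]), 'tool_rot': array([-3.14,  0.  ,  2.91]), 'force': array([ 0.463, -0.462, -1.235]), 'torque': array([ 0.009, -0.023, -0.001]), 'gripper_force': np.float64(0.0), 'width': np.float64(85.221)}
side 45.55997466000001 319.9589719815051 197.2224184122825 0.043057600425499304 [[0.767, -0.641, 0.005, -433.054], [-0.338, -0.411, -0.847, 232.259], [0.545, 0.648, -0.532, 832.093], [0.0, 0.0, 0.0, 1.0]]
top 46.31347442214479 310.96129495854535 208.90316104063095 -0.0549278118337095 [[0.146, -0.989, 0.003, -66.597], [-0.968, -0.143, -0.204, 537.935], [0.203, 0.027, -0.979, 1114.24], [0.0, 0.0, 0.0, 1.0]]
wrist 69.72990360865185 315.69598012729654 202.9658093430614 -0.050939171032935326 [[0.23, 0.973, -0.002, -648.582], [0.936, -0.221, 0.274, -34.539], [0.266, -0.065, -0.962, 379.707], [0.0, 0.0, 0.0, 1.0]]
```

View pics/top0.png

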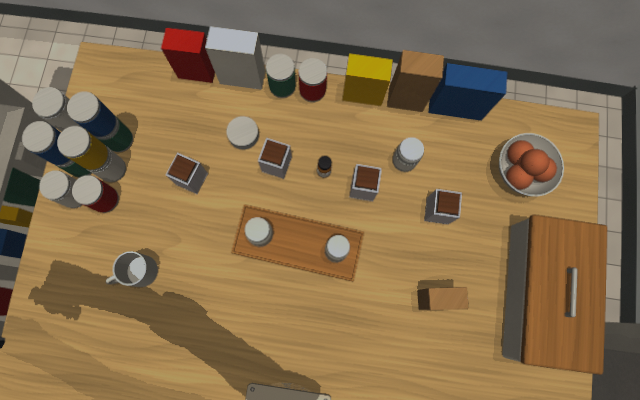

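View pics/side0.png

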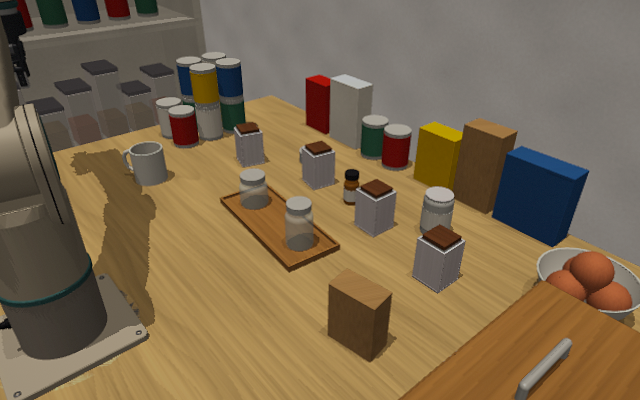

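Top view: dark lids at about (184,167), (275,152), (367,178) and (447,203), jars at (258,230) and (338,247), tray centre near (298,243), and spice jar at (324,165). In the side view the lids are at (249,128), (318,148), (376,187) and (442,236).

Run:
```python
from h import *
import pickle
D=pickle.load(open("d0.pkl","rb")); T,S=D["top"],D["side"]
def mask(d,c,r=22):
    im=d["img"].astype(int);R,G,B=im[...,0],im[...,1],im[...,2]
    m=((R<140)&(R>50)&(R-B>30)&(R-G>18)&(G<75)).astype(np.uint8)
    z=np.zeros_like(m);z[c[1]-r:c[1]+r,c[0]-r:c[0]+r]=1
    n,l,s,ce=cv2.connectedComponentsWithStats(m&z)
    i=1+np.argmax(s[1:,4]); return (l==i).astype(np.uint8),s[i,4],ce[i]
for ct,cs in (((184,167),(249,128)),((275,152),(318,148)),((367,178),(376,187)),((447,203),(442,236))):
    print(T["img"][ct[1],ct[0]],S["img"][cs[1],cs[0]])
    mt,at,et=mask(T,ct); ms,as_,es=mask(S,cs)
    X=tri(T,et,S,es)
    cnt=max(cv2.findContours(mt,cv2.RETR_EXTERNAL,cv2.CHAIN_APPROX_NONE)[0],key=len).reshape(-1,2)
    P=onz(T,cnt,106)[:,:2]
    (c,wh,a)=cv2.minAreaRect(P.astype(np.float32))
    C=cloud(T)[mt>0]; C=C[np.abs(C[:,2]-np.median(C[:,2]))<4]
    print(at,as_,"tri",X.round(1),"rect",np.round(c,1),np.round(wh,1),round(a,1),"dep med",np.median(C,0).round(1))
# tray, jars, others by depth heights
C=cloud(T); 
for n,lo,hi,u,v in(("tall",98,110,338,247),("squat",74,86,258,230),("spice",78,92,324,165),("soup",92,106,410,150),("fish",28,40,242,132),("carton",113,126,450,297)):
    w=np.zeros(C.shape[:2],bool);w[v-30:v+30,u-35:u+35]=1
    q=C[w&(C[...,2]>lo)&(C[...,2]<hi)]
    print(n,len(q),q.mean(0).round(1) if len(q) else'',np.ptp(q[:,:2],axis=0).round() if len(q) else '')
w=np.zeros(C.shape[:2],bool);w[195:290,222:372]=1
# tray by colour edge
hsv=cv2.cvtColor(T["img"],cv2.COLOR_RGB2HSV); print(T["img"][260,290],T["img"][300,300],T["img"][243,298],C[243,298].round(1))
q=C[w&(C[...,2]>11)&(C[...,2]<22)];r=cv2.minAreaRect(q[:,:2].astype(np.float32));print("rim",len(q),r)
```

```text
[86 52 33] [89 49 25]
401 160 tri [586.8 340.2 105.2] rect [587.1 340. ] [49.  51.1] 74.8 dep med [586.6 339.8 104.9]
[82 50 31] [86 48 24]
398 183 tri [660.3 123.9 103.6] rect [659.5 123.7] [50.  50.1] 80.2 dep med [659.7 123.1 104.8]
[85 51 31] [88 49 26]
418 286 tri [ 630.2 -112.2  103.4] rect [ 628.9 -111.7] [50.8 50.3] 88.6 dep med [ 629.5 -111.7  105.2]
[86 52 32] [89 49 28]
417 467 tri [ 597.2 -315.2  103.7] rect [ 596. -314.] [50.4 49.4] 0.1 dep med [ 596.6 -313.6  104.9]
tall 70 [449.6 -63.7 107.7] [53. 48.]
squat 136 [465.  134.2  84.2] [57. 57.]
spice 175 [655.8 -10.4  84.1] [ 85. 185.]
soup 509 [ 712.2 -204.9   98.8] [122. 114.]
fish 735 [728.  224.8  32.9] [115. 114.]
carton 861 [ 368.  -330.   118.9] [63. 95.]
[152 102  52] [168 133  82] [151 101  53] [458.5  34.    7.1]
rim 976 ((504.7189025878906, 31.303070068359375), (319.27325439453125, 218.1171112060547), 85.15977478027344)
```

Run:
```python
import cv2
i=cv2.imread("pics/top0.png")[100:290,150:480]
cv2.imwrite("pics/topz.png",cv2.resize(i,None,fx=2.4,fy=2.4,interpolation=cv2.INTER_CUBIC))
```

```text
(no output)
```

View pics/topz.png

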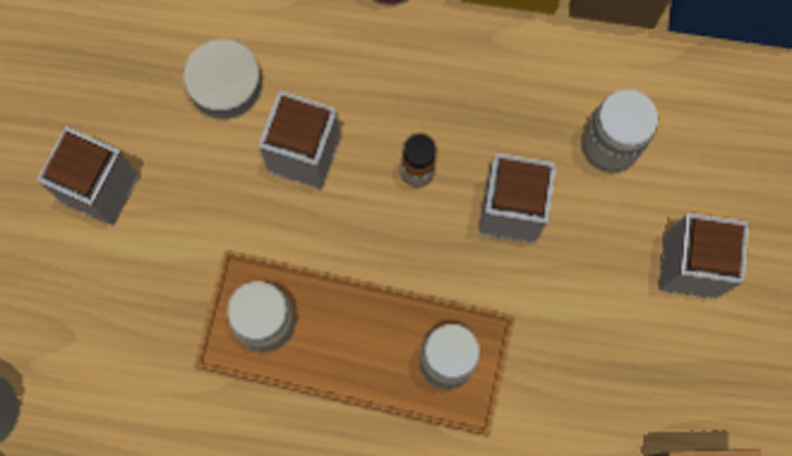

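Enlarged top view: all four lids sit squarely in their aluminium rims, and the tray's hatched rim is clear. The spice jar stands between the second and third canisters, and the fish tin is just left of and behind the second.

```bash
cat > tray.py <<'E'
from h import *
def tray(d,box,z=16):
    im=cv2.cvtColor(d["img"],cv2.COLOR_RGB2HSV).astype(int); x0,y0,x1,y1=box
    m=((im[...,0]<16)&(im[...,1]>148)).astype(np.uint8); zz=np.zeros_like(m); zz[y0:y1,x0:x1]=1; m&=zz
    m=cv2.morphologyEx(m,cv2.MORPH_OPEN,np.ones((3,3),np.uint8))
    n,l,s,c=cv2.connectedComponentsWithStats(m); i=1+np.argmax(s[1:,4]); m=(l==i).astype(np.uint8)
    cn=max(cv2.findContours(m,cv2.RETR_EXTERNAL,cv2.CHAIN_APPROX_NONE)[0],key=len).reshape(-1,2)
    return m,cv2.minAreaRect(onz(d,cn,z)[:,:2].astype(np.float32))
E
python3 - <<'E'
from tray import *
import pickle
D=pickle.load(open("d0.pkl","rb")); T,S=D["top"],D["side"]
hs=cv2.cvtColor(T["img"],cv2.COLOR_RGB2HSV);print(hs[260,290],hs[300,300],hs[190,300],hs[243,298])
for n,d,b in(("top",T,(215,190,380,295)),("side",S,(205,170,350,280))):
    m,r=tray(d,b,16 if n=="top" else 12);print(n,m.sum(),r); o=d["img"].copy();o[m>0]=[0,255,0]
def white(d,c,r=22):
    h=cv2.cvtColor(d["img"],cv2.COLOR_RGB2HSV);m=((h[...,1]<45)&(h[...,2]>150)).astype(np.uint8)
    z=np.zeros_like(m);z[c[1]-r:c[1]+r,c[0]-r:c[0]+r]=1
    n,l,s,ce=cv2.connectedComponentsWithStats(m&z);i=1+np.argmax(s[1:,4]);return s[i],ce[i]
for n,a,b,z in(("squat",(258,230),(252,176),80),("tall",(338,247),(299,205),105),("soup",(412,148),(438,197),100)):
    A,B=white(T,a),white(S,b,17);print(n,A,B,tri(T,A[1],S,B[1]).round(1),onz(T,[A[1]],z).round(1))
h=T["img"].astype(int).max(2);m=(h<50).astype(np.uint8);z=np.zeros_like(m);z[150:176,312:336]=1;M=np.argwhere(m&z);print("spice",len(M),onz(T,[M.mean(0)[::-1]],85))
E
```

```text
[ 15 168 152] [ 18 131 168] [ 18 133 171] [ 15 165 151]
top 4630 ((459.83538818359375, 36.363136291503906), (315.7418212890625, 128.7526092529297), 85.33309173583984)
side 77 ((444.47320556640625, -126.564697265625), (13.705642700195312, 44.04836654663086), 86.52888488769531)
squat (array([245, 218,  24,  23, 434], dtype=int32), array([256.36635945, 228.8640553 ])) (array([240, 169,  24,  11, 215], dtype=int32), array([251.84186047, 174.08372093])) [467.2 135.2  86.8] [[468.4 136.   80. ]]
tall (array([328, 236,  22,  21, 367], dtype=int32), array([338.15258856, 245.82561308])) (array([287, 197,  24,  13, 256], dtype=int32), array([298.3125   , 202.7421875])) [452.1 -64.6 111.7] [[453.1 -64.9 105. ]]
soup (array([400, 138,  24,  22, 420], dtype=int32), array([411.66904762, 148.36666667])) (array([426, 187,  28,  14, 314], dtype=int32), array([439.4522293 , 193.63694268])) [ 722.1 -213.9   98.6] [[ 721.2 -213.3  100. ]]
spice 137 [[656.71641554  -4.0268565   85.        ]]
```

Call:
{"api": "send_rows", "payload": {
  "series": [
    [85,[0.8,-0.55,0],[0,0,0]],
    [85,[0.8,-0.55,0],[0,0,0]],
    [85,[0.8,-0.55,0],[0,0,0]],
    [85,[0.8,-0.55,0],[0,0,0]],
    [85,[0.8,-0.55,0],[0,0,0]],
    [85,[0.8,-0.55,0],[0,0,0]],
    [85,[0.8,-0.55,0],[0,0,0]],
    [85,[0,0,0],[0,0,0]]
  ]
}}

```text
clock: 1.15
eef_pos: [490.8, 395.8, 248.0]
tool_rot: [-3.139, 0.004, 2.9]
force: [-0.7, 0.9, 0.4]
width: 85.0
gripper_force: 0.0
```

Run:
```python
from h import *
import pickle
for _ in range(3):
    s=sensors.read_state();print(s["clock"],s["eef_pos"].round(1) if hasattr(s["eef_pos"],'round') else s["eef_pos"],s["tool_rot"],s["force"])
d=get_image("wrist");pickle.dump(d,open("w1.pkl","wb"));save(d,"w1.png")
T=np.array(d["world_to_cam"]);print("cam",-T[:3,:3].T@T[:3,3],T[2,:3])
```

```text
1.15 [490.8 395.8 248. ] [-3.1389247   0.00376124  2.89960867] [-0.67436362  0.90879996  0.35432961]
1.15 [490.8 395.8 248. ] [-3.1389247   0.00376124  2.89960867] [-0.67436362  0.90879996  0.35432961]
1.15 [490.8 395.8 248. ] [-3.1389247   0.00376124  2.89960867] [-0.67436362  0.90879996  0.35432961]
cam [421.87940865 412.88632602 373.48080032] [ 0.26850687 -0.06943266 -0.96077217]
```

View pics/w1.png

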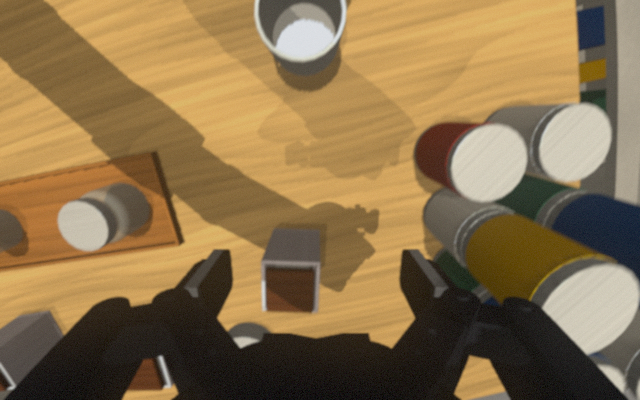

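The wrist view shows canister A's lid at (290,288) and the squat jar's cap at (85,223). The tall jar's cap is at the left edge and the stacked cans are well to the right of the path.

```bash
cat >> h.py <<'E'
def lid(d,c,r,z=106):
    im=d["img"].astype(int);R,G,B=im[...,0],im[...,1],im[...,2]
    m=((R<150)&(R>45)&(R-B>30)&(R-G>18)&(G<85)).astype(np.uint8)
    w=np.zeros_like(m);w[max(c[1]-r,0):c[1]+r,c[0]-r:c[0]+r]=1
    n,l,s,ce=cv2.connectedComponentsWithStats(m&w);i=1+np.argmax(s[1:,4])
    cn=max(cv2.findContours((l==i).astype(np.uint8),cv2.RETR_EXTERNAL,cv2.CHAIN_APPROX_NONE)[0],key=len).reshape(-1,2)
    rc=cv2.minAreaRect(onz(d,cn,z)[:,:2].astype(np.float32))
    return ce[i],np.round(rc[0],1),np.round(rc[1],1),round(rc[2],1)
def st():
    s=sensors.read_state();print(round(s["clock"],2),"pos",np.round(s["eef_pos"],1),"rot",np.round(s["tool_rot"],3),"F",np.round(s["force"],2),"M",np.round(s["torque"],3),"w",round(s["width"],1),"g",round(s["gripper_force"],1),"q7",np.round(s["qpos"],2)); return s
E
python3 - <<'E'
from h import *
import pickle
w=pickle.load(open("w1.pkl","rb"));T=pickle.load(open("d0.pkl","rb"))["top"]
st()
L=lid(w,(290,285),40);print(L,tri(w,L[0],T,lid(T,(184,167),22)[0]))
E
```

```text
1.2 pos [487.6 398.9 247.9] rot [-3.140e+00  1.000e-03  2.904e+00] F [-0.8   0.23 -0.22] M [0.049 0.043 0.028] w 85.2 g 0.0 q7 [-0.76  0.6   0.04  1.58 -0.03  0.97  0.63]
(array([289.45610278, 290.11937901]), array([584.5, 342.8]), array([49.6, 51.6]), 73.9) [587.99625552 341.63753568 100.13425658]
```

Call:
{"api": "send_rows", "payload": {
  "series": [
    [85,[0.85,-0.5,0],[0,0,-0.45]],
    [85,[0.84,-0.53,0],[0,0,0]],
    [85,[0,0,-0.9],[0,0,0]],
    [85,[0,0,-0.6],[0,0,0]],
    [85,[0,0,0],[0,0,0]],
    [85,[0,0,0],[0,0,0]],
    [85,[0,0,0],[0,0,0]]
  ]
}}

```text
clock: 2.08
eef_pos: [587.5, 341.1, 160.6]
tool_rot: [3.139, 0.002, 2.871]
force: [-0.3, 0.5, 0.3]
width: 85.0
gripper_force: 0.0
```

Run:
```python
from h import *
s=st()
d=get_image("wrist"); s=st(); save(d,"w2.png")
import pickle;pickle.dump(d,open("w2.pkl","wb"))
```

```text
2.08 pos [587.5 341.1 160.6] rot [3.139e+00 2.000e-03 2.871e+00] F [-0.3   0.52  0.3 ] M [-0.016 -0.067 -0.022] w 85.0 g 0.0 q7 [-0.59  0.76  0.04  1.51 -0.04  0.86  0.77]
2.12 pos [587.5 340.8 160.4] rot [3.139e+00 2.000e-03 2.871e+00] F [ 0.69 -0.49  0.14] M [ 0.051 -0.023  0.001] w 85.1 g 0.0 q7 [-0.59  0.76  0.04  1.51 -0.04  0.86  0.77]
```

View pics/w2.png

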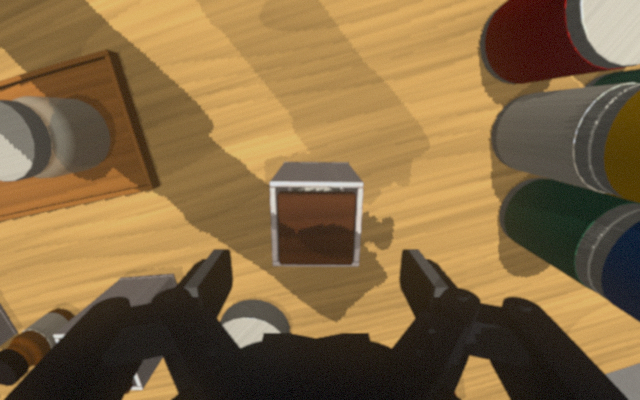

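Canister A sits centred between the fingers with its lid at (317,228), square to the pads. I'll descend and grip.

Call:
{"api": "send_rows", "payload": {
  "series": [
    [85,[0,0,-0.7],[0,0,0]],
    [85,[0,0,-0.45],[0,0,0]],
    [85,[0,0,-0.2],[0,0,0]],
    [85,[0,0,0],[0,0,0]],
    [50,[0,0,0],[0,0,0]],
    [50,[0,0,0],[0,0,0]],
    [50,[0,0,0],[0,0,0]],
    [50,[0,0,0],[0,0,0]]
  ]
}}

```text
clock: 3.12
eef_pos: [588.0, 340.8, 79.3]
tool_rot: [3.139, 0.002, 2.871]
force: [-0.3, 0.4, 5.2]
width: 63.5
gripper_force: 66.9
```

Call:
{"api": "send_rows", "payload": {
  "series": [
    [50,[0,0,0],[0,0,0]],
    [50,[0,0,0.15],[0,0,0]],
    [50,[0,0,0.15],[0,0,0]],
    [50,[0,0,0],[0,0,0]],
    [50,[0,0,0],[0,0,0]]
  ]
}}

```text
clock: 3.75
eef_pos: [586.5, 339.7, 95.2]
tool_rot: [-3.141, -0.0, 2.87]
force: [-0.1, 0.0, -2.0]
width: 63.4
gripper_force: 66.0
```

Run:
```python
from h import *
s=st()
d=get_image("side"); s=st(); get_image("top"); st()
L=lid(d,(252,120),22);print(L)
```

```text
3.75 pos [586.5 339.7  95.2] rot [-3.141 -0.     2.87 ] F [-0.15  0.   -1.97] M [-0.001  0.061 -0.012] w 63.4 g 66.0 q7 [-0.59  0.84  0.04  1.55 -0.04  0.75  0.77]
3.8 pos [586.4 339.7  95. ] rot [-3.141e+00 -1.000e-03  2.870e+00] F [-0.12 -0.07 -2.51] M [-0.02   0.001  0.028] w 63.1 g 66.0 q7 [-0.59  0.84  0.04  1.55 -0.04  0.75  0.77]
3.85 pos [586.4 339.7  94.9] rot [-3.141e+00 -1.000e-03  2.871e+00] F [ 0.33  0.67 -1.27] M [-0.018  0.011  0.016] w 63.1 g 66.0 q7 [-0.59  0.84  0.04  1.55 -0.04  0.75  0.77]
(array([239.82857143, 123.08571429]), array([584., 375.]), array([52.7, 14.7]), 78.9)
```

Canister A reads about 0.2 kg, so it is empty. Setting it back down.

Call:
{"api": "send_rows", "payload": {
  "series": [
    [50,[0.02,0.02,-0.13],[0,0,0]],
    [50,[0,0,-0.1],[0,0,0]],
    [50,[0,0,-0.04],[0,0,0]],
    [50,[0,0,0],[0,0,0]],
    [85,[0,0,0],[0,0,0]],
    [85,[0,0,0],[0,0,0]],
    [85,[0,0,0],[0,0,0]],
    [85,[0,0,0],[0,0,0]]
  ]
}}

```text
clock: 4.85
eef_pos: [588.0, 341.0, 79.1]
tool_rot: [3.141, 0.0, 2.87]
force: [-0.2, 0.1, -0.0]
width: 84.6
gripper_force: 0.0
```

Call:
{"api": "send_rows", "payload": {
  "series": [
    [85,[0,0,0.4],[0,0,0]],
    [85,[0,0,0.9],[0,0,0]],
    [85,[0.3,-0.75,0.3],[0,0,0.5]],
    [85,[0.3,-0.9,0],[0,0,0.6]],
    [85,[0.3,-0.95,0],[0,0,0]],
    [85,[0.3,-0.95,0],[0,0,0]],
    [85,[0,0,0],[0,0,0]],
    [85,[0,0,0],[0,0,0]]
  ]
}}

```text
clock: 5.85
eef_pos: [659.8, 128.5, 175.1]
tool_rot: [3.141, -0.001, 2.966]
force: [-0.3, 0.5, -0.8]
width: 85.2
gripper_force: 0.0
```

Run:
```python
from h import *
import pickle
st(); d=get_image("wrist"); t=get_image("top"); s=st(); st()
print("A now",lid(t,(184,167),22))
L=lid(d,(316,228),75);print("B",L,"tcp yaw closing",np.degrees(s["tool_rot"][2])-90)
pickle.dump(d,open("w3.pkl","wb"));save(d,"w3.png")
```

```text
5.85 pos [659.8 128.5 175.1] rot [ 3.141e+00 -1.000e-03  2.966e+00] F [-0.35  0.54 -0.76] M [0.028 0.032 0.011] w 85.2 g 0.0 q7 [-0.23  0.74 -0.    1.52  0.    0.88  1.16]
5.95 pos [659.3 130.5 175.1] rot [ 3.140e+00 -1.000e-03  2.969e+00] F [0.01 0.75 0.71] M [ 0.044 -0.018  0.075] w 84.8 g 0.0 q7 [-0.23  0.74 -0.    1.52  0.    0.88  1.16]
5.95 pos [659.3 130.5 175.1] rot [ 3.140e+00 -1.000e-03  2.969e+00] F [0.01 0.75 0.71] M [ 0.044 -0.018  0.075] w 84.8 g 0.0 q7 [-0.23  0.74 -0.    1.52  0.    0.88  1.16]
A now (array([181.28109453, 167.78855721]), array([586.7, 340.2]), array([49. , 51.5]), 75.1)
B (array([310.31488095, 223.44613095]), array([659.4, 124.5]), array([50.5, 51.3]), 79.9) tcp yaw closing 80.12332100442211
```

Call:
{"api": "send_rows", "payload": {
  "series": [
    [85,[0,-0.1,-0.7],[0,0,0]],
    [85,[0,0,-0.6],[0,0,0]],
    [85,[0,0,-0.3],[0,0,0]],
    [85,[0,0,0],[0,0,0]],
    [50,[0,0,0],[0,0,0]],
    [50,[0,0,0],[0,0,0]],
    [50,[0,0,0],[0,0,0]],
    [50,[0,0,0],[0,0,0]]
  ]
}}

```text
clock: 6.95
eef_pos: [661.4, 122.9, 81.1]
tool_rot: [3.139, 0.004, 2.967]
force: [0.2, 1.9, 6.3]
width: 63.1
gripper_force: 67.1
```

Call:
{"api": "send_rows", "payload": {
  "series": [
    [50,[0,0,0],[0,0,0]],
    [50,[0,0,0.15],[0,0,0]],
    [50,[0,0,0.15],[0,0,0]],
    [50,[0,0,0],[0,0,0]],
    [50,[0,0,0],[0,0,0]]
  ]
}}

```text
clock: 7.58
eef_pos: [659.6, 121.9, 96.9]
tool_rot: [-3.141, -0.001, 2.966]
force: [-0.2, 0.5, -2.0]
width: 63.2
gripper_force: 66.0
```

Run:
```python
from h import *
st()
for _ in range(3): get_image("side"); st()
```

```text
7.58 pos [659.6 121.9  96.9] rot [-3.141e+00 -1.000e-03  2.966e+00] F [-0.21  0.47 -2.03] M [-0.006 -0.001  0.056] w 63.2 g 66.0 q7 [-0.22  0.83 -0.    1.57  0.01  0.74  1.17]
7.62 pos [659.5 121.9  96.7] rot [-3.141e+00 -1.000e-03  2.966e+00] F [-0.58  0.26 -1.61] M [-0.045  0.032 -0.077] w 62.9 g 66.0 q7 [-0.22  0.83 -0.    1.57  0.01  0.74  1.17]
7.67 pos [659.6 121.9  96.7] rot [-3.141e+00 -1.000e-03  2.966e+00] F [-0.21 -0.02 -2.66] M [ 0.03   0.002 -0.021] w 63.2 g 66.0 q7 [-0.22  0.83 -0.    1.57  0.01  0.74  1.17]
7.72 pos [659.6 121.9  96.7] rot [-3.141e+00 -1.000e-03  2.966e+00] F [ 0.48 -0.51 -1.23] M [0.014 0.015 0.034] w 63.3 g 66.0 q7 [-0.22  0.83 -0.    1.57  0.01  0.74  1.17]
```

Canister B reads about 0.19 kg, so it is empty too. Setting it back (with a 2 mm correction) and moving on to C.

Call:
{"api": "send_rows", "payload": {
  "series": [
    [50,[0.03,0.04,-0.13],[0,0,0]],
    [50,[0,0,-0.1],[0,0,0]],
    [50,[0,0,-0.04],[0,0,0]],
    [50,[0,0,0],[0,0,0]],
    [85,[0,0,0],[0,0,0]],
    [85,[0,0,0],[0,0,0]],
    [85,[0,0,0],[0,0,0]],
    [85,[0,0,0],[0,0,0]]
  ]
}}

```text
clock: 8.72
eef_pos: [661.8, 124.4, 80.9]
tool_rot: [3.142, 0.0, 2.966]
force: [0.0, -0.3, 0.1]
width: 84.8
gripper_force: 0.0
```

Call:
{"api": "send_rows", "payload": {
  "series": [
    [85,[0,0,0.4],[0,0,0]],
    [85,[0,0,0.9],[0,0,0]],
    [85,[-0.1,-0.9,0.2],[0,0,0.8]],
    [85,[-0.15,-0.95,0],[0,0,0.9]],
    [85,[-0.15,-0.95,0],[0,0,0]],
    [85,[-0.13,-0.95,0],[0,0,0]],
    [85,[0,-0.18,0],[0,0,0]],
    [85,[0,0,0],[0,0,0]]
  ]
}}

```text
clock: 9.72
eef_pos: [629.9, -112.1, 170.9]
tool_rot: [3.141, 0.0, 3.113]
force: [0.3, 0.6, 0.3]
width: 85.0
gripper_force: 0.0
```

Call:
{"api": "send_rows", "payload": {
  "series": [
    [85,[0,0,0],[0,0,0]],
    [85,[0,0,0],[0,0,0]],
    [85,[0,0,0],[0,0,0]]
  ]
}}

```text
clock: 10.1
eef_pos: [630.1, -110.0, 170.9]
tool_rot: [3.141, -0.0, 3.117]
force: [0.5, 0.5, 1.1]
width: 84.8
gripper_force: 0.0
```

Run:
```python
from h import *
import pickle
st(); d=get_image("wrist"); t=get_image("top"); s=st()
print("B now",lid(t,(275,152),22))
L=lid(d,(316,228),75);print("C",L,"tcp yaw closing",np.degrees(s["tool_rot"][2])-90)
```

```text
10.1 pos [ 630.1 -110.   170.9] rot [ 3.141 -0.     3.117] F [0.54 0.51 1.14] M [-0.019  0.023 -0.008] w 84.8 g 0.0 q7 [ 0.17  0.7  -0.07  1.62  0.06  0.82  1.62]
10.2 pos [ 630.  -110.7  170.9] rot [ 3.141 -0.     3.116] F [ 1.47 -1.11 -0.2 ] M [ 0.012 -0.052  0.009] w 85.4 g 0.0 q7 [ 0.17  0.7  -0.07  1.62  0.06  0.82  1.62]
B now (array([272.6325, 151.84  ]), array([659.5, 125.3]), array([50.1, 50.2]), 79.9)
C (array([310.13423196, 223.67818029]), array([ 629.6, -113. ]), array([50.4, 50.3]), 88.6) tcp yaw closing 88.52430003023775
```

Call:
{"api": "send_rows", "payload": {
  "series": [
    [85,[0,-0.01,-0.7],[0,0,0]],
    [85,[0,0,-0.55],[0,0,0]],
    [85,[0,0,-0.3],[0,0,0]],
    [85,[0,0,0],[0,0,0]],
    [50,[0,0,0],[0,0,0]],
    [50,[0,0,0],[0,0,0]],
    [50,[0,0,0],[0,0,0]],
    [50,[0,0,0],[0,0,0]]
  ]
}}

```text
clock: 11.2
eef_pos: [631.3, -112.6, 79.7]
tool_rot: [-3.141, 0.003, 3.114]
force: [-0.2, -1.4, 6.4]
width: 63.0
gripper_force: 69.7
```

Call:
{"api": "send_rows", "payload": {
  "series": [
    [50,[0,0,0],[0,0,0]],
    [50,[0,0,0.15],[0,0,0]],
    [50,[0,0,0.15],[0,0,0]],
    [50,[0,0,0],[0,0,0]],
    [50,[0,0,0],[0,0,0]]
  ]
}}

```text
clock: 11.82
eef_pos: [629.5, -111.8, 95.6]
tool_rot: [3.141, -0.001, 3.115]
force: [0.4, 0.3, -5.9]
width: 63.2
gripper_force: 68.3
```

Run:
```python
from h import *
st()
for _ in range(3): get_image("side"); st()
```

```text
11.82 pos [ 629.5 -111.8   95.6] rot [ 3.141e+00 -1.000e-03  3.115e+00] F [ 0.42  0.33 -5.89] M [0.017 0.027 0.013] w 63.2 g 68.3 q7 [ 0.17  0.8  -0.06  1.67  0.07  0.68  1.62]
11.88 pos [ 629.5 -111.8   95.5] rot [ 3.141e+00 -1.000e-03  3.115e+00] F [ 0.31  0.68 -5.94] M [0.005 0.01  0.007] w 63.4 g 68.3 q7 [ 0.17  0.8  -0.06  1.67  0.07  0.68  1.62]
11.93 pos [ 629.4 -111.9   95.4] rot [ 3.141e+00 -1.000e-03  3.115e+00] F [ 0.09  0.33 -4.17] M [0.036 0.008 0.035] w 63.1 g 68.3 q7 [ 0.17  0.8  -0.06  1.67  0.07  0.68  1.62]
11.97 pos [ 629.5 -111.9   95.5] rot [ 3.141e+00 -1.000e-03  3.115e+00] F [ 0.78 -0.97 -5.  ] M [ 0.063  0.01  -0.005] w 63.1 g 68.3 q7 [ 0.17  0.8  -0.06  1.67  0.07  0.68  1.62]
```

Canister C reads about 0.53 kg, so it is the full one. Lifting it high, carrying it over the tray and checking there.

Call:
{"api": "send_rows", "payload": {
  "series": [
    [50,[0,0,0.5],[0,0,0]],
    [50,[0,0,0.8],[0,0,0]],
    [50,[0,0,0.6],[0,0,0]],
    [50,[-0.4,0.35,0.1],[0,0,-0.3]],
    [50,[-0.6,0.5,0],[0,0,-0.34]],
    [50,[-0.6,0.5,0],[0,0,0]],
    [50,[-0.6,0.5,0],[0,0,0]],
    [50,[-0.4,0.4,0],[0,0,0]]
  ]
}}

```text
clock: 12.98
eef_pos: [471.7, 24.2, 215.9]
tool_rot: [3.141, -0.001, 3.06]
force: [0.4, 1.0, -6.3]
width: 63.1
gripper_force: 69.6
```

Call:
{"api": "send_rows", "payload": {
  "series": [
    [50,[-0.2,0.21,0],[0,0,0]],
    [50,[0,0,0],[0,0,0]],
    [50,[0,0,0],[0,0,0]],
    [50,[0,0,0],[0,0,0]],
    [50,[0,0,0],[0,0,0]],
    [50,[0,0,0],[0,0,0]]
  ]
}}

```text
clock: 13.72
eef_pos: [462.1, 35.3, 215.8]
tool_rot: [-3.142, -0.0, 3.058]
force: [-0.8, -0.1, -6.0]
width: 63.3
gripper_force: 69.6
```

Run:
```python
from h import *
import pickle
st(); D={n:get_image(n) for n in("wrist","top","side")}; s=st()
pickle.dump(D,open("d5.pkl","wb"))
a=np.hstack([D["wrist"]["img"],D["side"]["img"]])
cv2.imwrite("pics/d5.png",cv2.resize(np.vstack([D["wrist"]["img"],D["side"]["img"]]),None,fx=.75,fy=.75,interpolation=cv2.INTER_AREA)[...,::-1])
```

```text
13.72 pos [462.1  35.3 215.8] rot [-3.142 -0.     3.058] F [-0.78 -0.07 -6.03] M [ 0.001  0.007 -0.011] w 63.3 g 69.6 q7 [-0.09  0.41 -0.06  2.06  0.04  0.67  1.31]
13.88 pos [461.9  35.6 215.9] rot [ 3.142 -0.     3.059] F [ 0.78 -0.05 -5.13] M [ 0.074 -0.011 -0.042] w 63.3 g 69.6 q7 [-0.09  0.41 -0.06  2.06  0.04  0.67  1.31]
```

View pics/d5.png

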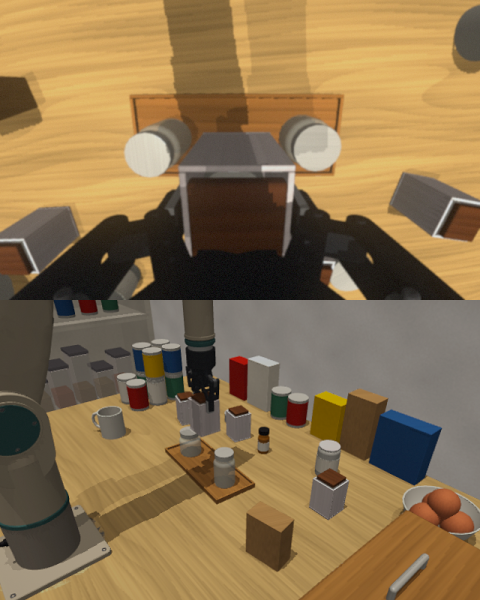

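The wrist view shows C held square between the jar caps at about (200,204) and (420,196) in full-size pixels. The tray's near edge runs from about (176,127) to (456,127). The side view shows everything clear.

Run:
```python
from tray import *
import pickle
D=pickle.load(open("d5.pkl","rb"));W=D["wrist"]
h=cv2.cvtColor(W["img"],cv2.COLOR_RGB2HSV).astype(int)
print(h[135,240],h[110,240],h[175,420])
m=((h[...,0]<16)&(h[...,1]>140)).astype(np.uint8);z=np.zeros_like(m);z[118:240,165:470]=1;m&=z
m=cv2.morphologyEx(m,cv2.MORPH_OPEN,np.ones((3,3),np.uint8))
# near (-x) rim edge: first tray row per column
for a,b in((185,235),(330,445)):
    P=[(c,np.argmax(m[:,c])) for c in range(a,b) if m[:,c].any()]
    X=onz(W,P,16)[:,:2]; l=cv2.fitLine(X.astype(np.float32),cv2.DIST_HUBER,0,.01,.01).ravel();print("near edge dir",np.degrees(np.arctan2(l[1],l[0])),"pt",l[2:])
# ends
for rng,f in((range(132,165),lambda r:np.where(m[r])[0].min()),(range(132,225),lambda r:np.where(m[r])[0].max())):
    X=onz(W,[(f(r),r) for r in rng if m[r].any()],16)[:,:2]; l=cv2.fitLine(X.astype(np.float32),cv2.DIST_HUBER,0,.01,.01).ravel();print("end dir",np.degrees(np.arctan2(l[1],l[0])),"pt",l[2:])
# caps
w=((h[...,1]<60)&(h[...,2]>165)).astype(np.uint8)
for n,c,zz in(("left",(200,204),0),("right",(420,196),0)):
    q=np.zeros_like(w);q[c[1]-45:c[1]+45,c[0]-38:c[0]+38]=1
    _,l,s,ce=cv2.connectedComponentsWithStats(w&q);i=1+np.argmax(s[1:,4])
    cn=max(cv2.findContours((l==i).astype(np.uint8),0,1)[0],key=len).reshape(-1,2)
    for zz in(80,105): print(n,s[i],zz,"circle",cv2.minEnclosingCircle(onz(W,cn,zz)[:,:2].astype(np.float32)))
# held canister rim: bright near edge + side rims
Z=106+215.9-79.7
g=h[...,2]
r0=[(c,200+np.argmax(g[200:245,c])) for c in range(255,375,5)]; print(r0[::4])
X=onz(W,r0,Z)[:,:2];l=cv2.fitLine(X.astype(np.float32),cv2.DIST_HUBER,0,.01,.01).ravel();print("rim near dir",np.degrees(np.arctan2(l[1],l[0])),"pt",l[2:])
for y in(250,270,290,310): print(y,[(int(c),int(g[y,c])) for c in list(range(236,256,2))+list(range(374,402,2))])
print("lid",lid(W,(316,285),75,Z))
```

```text
[ 15 181 121] [ 18 140 133] [ 21  31 195]
near edge dir 82.927185 pt [388.18323 -74.91159]
near edge dir 86.789505 pt [404.34692  118.736885]
end dir -9.541225 pt [ 409.25717 -118.48609]
end dir -77.81145 pt [452.59732 142.0312 ]
left [ 166  177   61   59 2761] 80 circle ((460.396240234375, -80.06407165527344), 29.645612716674805)
left [ 166  177   61   59 2761] 105 circle ((453.83575439453125, -68.49250030517578), 26.812475204467773)
right [ 393  167   62   61 2962] 80 circle ((469.3639221191406, 136.7687225341797), 30.165077209472656)
right [ 393  167   62   61 2962] 105 circle ((461.94647216796875, 127.61857604980469), 27.28232192993164)
[(255, np.int64(225)), (275, np.int64(223)), (295, np.int64(223)), (315, np.int64(223)), (335, np.int64(223)), (355, np.int64(225))]
rim near dir 85.32268 pt [427.5494    33.301395]
250 [(236, 138), (238, 78), (240, 116), (242, 135), (244, 139), (246, 132), (248, 101), (250, 68), (252, 73), (254, 67), (374, 102), (376, 107), (378, 103), (380, 101), (382, 98), (384, 195), (386, 222), (388, 225), (390, 215), (392, 128), (394, 96), (396, 169), (398, 
[... 236 characters left out ...]
), (392, 45), (394, 46), (396, 65), (398, 83), (400, 86)]
290 [(236, 40), (238, 38), (240, 35), (242, 43), (244, 96), (246, 124), (248, 125), (250, 122), (252, 76), (254, 48), (374, 58), (376, 57), (378, 57), (380, 83), (382, 121), (384, 131), (386, 125), (388, 73), (390, 33), (392, 29), (394, 39), (396, 41), (398, 34), (400, 37)]
310 [(236, 33), (238, 28), (240, 36), (242, 22), (244, 53), (246, 117), (248, 123), (250, 121), (252, 109), (254, 66), (374, 50), (376, 50), (378, 71), (380, 111), (382, 122), (384, 121), (386, 95), (388, 40), (390, 29), (392, 26), (394, 37), (396, 27), (398, 28), (400, 30)]
lid (array([315.81088637, 282.88406512]), array([457.3,  35.7]), array([51.2, 44.2]), 87.0)
```

Call:
{"api": "send_rows", "payload": {
  "series": [
    [50,[0.03,0,-0.4],[0,0,0]],
    [50,[0,0,-0.6],[0,0,0]],
    [50,[0,0,-0.6],[0,0,0]],
    [50,[0,0,-0.3],[0,0,0]],
    [50,[0,0,-0.15],[0,0,0]],
    [50,[0,0,0],[0,0,0]],
    [50,[0,0,0],[0,0,0]],
    [50,[0,0,0],[0,0,0]]
  ]
}}

```text
clock: 14.88
eef_pos: [464.3, 35.7, 93.7]
tool_rot: [3.141, 0.002, 3.059]
force: [-0.3, -0.5, -5.7]
width: 63.1
gripper_force: 69.4
```

Run:
```python
from h import *
import pickle
st(); D={n:get_image(n) for n in("wrist","top","side")}; s=st()
pickle.dump(D,open("d6.pkl","wb")); W=D["wrist"]
g=W["img"].max(2).astype(int);Z=106+s["eef_pos"][2]-79.7
r0=[(c,200+np.argmax(g[200:245,c])) for c in range(255,375,5)]
X=onz(W,r0,Z)[:,:2];l=cv2.fitLine(X.astype(np.float32),cv2.DIST_HUBER,0,.01,.01).ravel();d=l[:2]*np.sign(l[1]);n=np.array([d[1],-d[0]])
print("dir",np.degrees(np.arctan2(d[1],d[0])),"edge",l[2:],"centre",l[2:]+n*31.5+d*0)
h=cv2.cvtColor(W["img"],cv2.COLOR_RGB2HSV).astype(int)
m=((h[...,0]<16)&(h[...,1]>140)).astype(np.uint8)
i=W["img"].copy(); i[m>0]=i[m>0]//2+np.array([0,127,0],np.uint8)
cv2.imwrite("pics/d6.png",cv2.resize(np.vstack([W["img"][50:350],i[50:350]]),None,fx=.95,fy=.95)[...,::-1])
```

```text
14.88 pos [464.3  35.7  93.7] rot [3.141e+00 2.000e-03 3.059e+00] F [-0.35 -0.46 -5.68] M [ 0.009  0.044 -0.02 ] w 63.1 g 69.4 q7 [-0.11  0.64 -0.04  2.15  0.07  0.35  1.28]
15.03 pos [464.   35.7  93.4] rot [3.141e+00 1.000e-03 3.059e+00] F [-0.73 -1.01 -5.36] M [-0.025  0.015  0.022] w 63.2 g 69.4 q7 [-0.11  0.64 -0.04  2.15  0.07  0.35  1.28]
dir 85.4166 edge [429.99805   35.844616] centre [461.3973    33.327454]
```

View pics/d6.png

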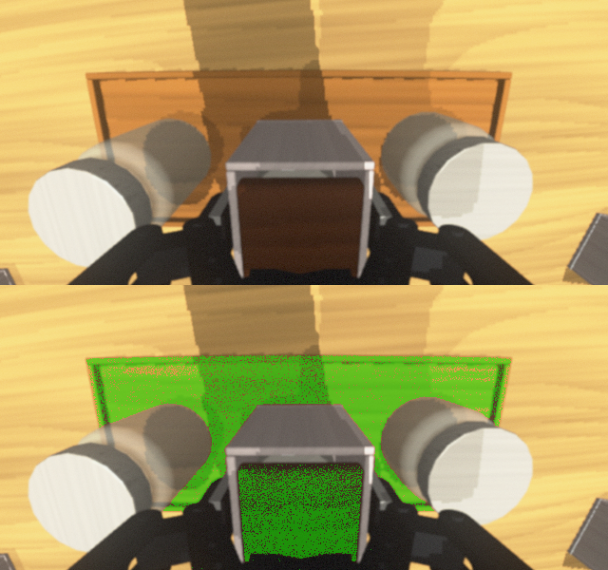

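The crop puts the tray's near corners at full-size (92,126) and (538,126), and its far edge at about row 283. The canister sits symmetric between the jars.

Run:
```python
from h import *
import pickle
W=pickle.load(open("d6.pkl","rb"))["wrist"]
c=onz(W,[(92,126),(538,126)],16)[:,:2];d=c[1]-c[0];L=np.linalg.norm(d);d/=L;n=np.array([d[1],-d[0]])
print("corners",c.round(1),"len",L,"dir",np.degrees(np.arctan2(d[1],d[0])),"tray centre",c.mean(0)+65*n)
h=cv2.cvtColor(W["img"],cv2.COLOR_RGB2HSV).astype(int)
m=((h[...,0]<16)&(h[...,1]>140)).astype(np.uint8);m=cv2.morphologyEx(m,cv2.MORPH_OPEN,np.ones((2,2),np.uint8))
for x in(120,130,180,190,200,460,465):
    y=np.where(m[:,x])[0]; y=y[y<330];P=onz(W,[(x,y.min()),(x,y.max())],16)[:,:2]; print(x,y.min(),y.max(),P.round(1).tolist(),"mid-normal",(P.mean(0)@n).round(1),"w",((P[1]-P[0])@n).round(1))
Z=106+93.4-79.7
r=onz(W,[(240,225),(393,225)],Z)[:,:2];print("rim corners",r,np.linalg.norm(r[1]-r[0]),"can centre",r.mean(0)+32*n, "n coord",(r.mean(0)+32*n)@n,"d coord",r.mean(0)@d,"tray d",c.mean(0)@d)
```

```text
corners [[ 382.1 -116.8]
 [ 408.3  198.2]] len 316.09060190656373 dir 85.24802414408504 tray centre [459.97009024  35.33658129]
120 128 194 [[385.6, -96.3], [432.7, -108.9]] mid-normal 416.3 w 47.9
130 128 189 [[386.4, -89.0], [429.6, -100.1]] mid-normal 414.4 w 44.0
180 127 288 [[389.3, -52.9], [514.8, -80.3]] mid-normal 456.0 w 127.4
190 127 288 [[389.9, -45.8], [515.4, -71.9]] mid-normal 456.0 w 127.2
200 127 281 [[390.6, -38.8], [509.5, -62.3]] mid-normal 452.7 w 120.5
460 126 168 [[404.6, 141.1], [434.2, 142.5]] mid-normal 406.2 w 29.4
465 126 170 [[404.9, 144.7], [436.0, 146.3]] mid-normal 406.9 w 30.9
rim corners [[428.33335609  10.31318419]
 [433.03168373  66.83342073]] 56.71517804739544 can centre [462.57252459  35.92234009] n coord 458.0066000618692 d coord 74.11956099353505 tray d 73.32022329274098
```

Run:
```python
from h import *
import pickle
W=pickle.load(open("d6.pkl","rb"))["wrist"]
a=np.radians(85.3);d=np.array([np.cos(a),np.sin(a)]);n=np.array([d[1],-d[0]])
Z=96+93.4-79.7
r=onz(W,[(240,225),(393,225)],Z)[:,:2];c=r.mean(0)+32*n
print("width",np.linalg.norm(r[1]-r[0]),"can",c,c@n,c@d,"tray",np.array([460,35.5])@n,np.array([460,35.5])@d)
L=lid(W,(316,285),75,Z+10);print("lid",L)
```

```text
width 62.40664178127826 can [466.28044707  35.67530994] 461.7893445978199 73.76167210775733 tray 455.5443808799304 73.07234120185916
lid (array([315.89429424, 287.50917805]), array([459.6,  35.9]), array([50.4, 46.1]), 85.3)
```

Call:
{"api": "send_rows", "payload": {
  "series": [
    [50,[-0.03,0,0],[0,0,0]],
    [50,[0,0,-0.05],[0,0,0]],
    [50,[0,0,-0.05],[0,0,0]],
    [50,[0,0,0],[0,0,0]],
    [50,[0,0,0],[0,0,0]]
  ]
}}

```text
clock: 15.65
eef_pos: [461.8, 35.6, 87.6]
tool_rot: [-3.142, 0.0, 3.059]
force: [-3.0, 0.0, 7.3]
width: 63.2
gripper_force: 71.1
```

Call:
{"api": "send_rows", "payload": {
  "series": [
    [80,[0,0,0],[0,0,0]],
    [80,[0,0,0],[0,0,0]],
    [80,[0,0,0],[0,0,0]],
    [80,[0,0,0],[0,0,0]],
    [80,[0,0,0.4],[0,0,0]],
    [80,[0,0,0.9],[0,0,0]],
    [80,[0,0,0.9],[0,0,0]],
    [80,[0,0,0.6],[0,0,0]]
  ]
}}

```text
clock: 16.65
eef_pos: [462.4, 35.7, 257.4]
tool_rot: [3.141, 0.003, 3.059]
force: [0.4, -0.9, -0.4]
width: 79.9
gripper_force: 0.0
```

Call:
{"api": "send_rows", "payload": {
  "series": [
    [80,[0,0.9,0],[0,0,0]],
    [80,[0,0.9,0],[0,0,0]],
    [80,[0,0.9,0],[0,0,0]],
    [80,[0,0.9,0],[0,0,0]],
    [80,[0,0.9,0],[0,0,0]],
    [80,[0,0,0],[0,0,0]]
  ]
}}

```text
clock: 17.4
eef_pos: [460.3, 311.2, 254.6]
tool_rot: [3.138, -0.001, 3.067]
force: [-0.6, -1.6, 0.4]
width: 80.2
gripper_force: 0.0
```

Run:
```python
from tray import *
import pickle
st(); D={n:get_image(n) for n in("top","side","wrist")}; pickle.dump(D,open("d7.pkl","wb")); T,S=D["top"],D["side"]
save(T,"t7.png")
print("can",lid(T,(297,236),24,114)); print("tray",tray(T,(215,190,380,295),16)[1])
for c in((184,167),(275,152),(447,203)):print(lid(T,c,22))
hh=cv2.cvtColor(T["img"],cv2.COLOR_RGB2HSV)
m=((hh[...,1]<45)&(hh[...,2]>150)).astype(np.uint8)
for c,z in(((258,230),80),((338,247),105)):
    q=np.zeros_like(m);q[c[1]-20:c[1]+20,c[0]-20:c[0]+20]=1
    _,l,s,ce=cv2.connectedComponentsWithStats(m&q);i=1+np.argmax(s[1:,4]);print(ce[i],onz(T,[ce[i]],z))
```

```text
17.4 pos [460.3 311.2 254.6] rot [ 3.138e+00 -1.000e-03  3.067e+00] F [-0.64 -1.57  0.37] M [-0.028 -0.052  0.006] w 80.2 g 0.0 q7 [-0.57  0.49 -0.11  1.78  0.06  0.88  0.79]
can (array([296.27682403, 236.0193133 ]), array([460.6,  35.6]), array([51.1, 51. ]), 85.7)
tray ((459.44049072265625, 35.587890625), (317.3858337402344, 128.7340850830078), 85.41009521484375)
(array([181.19845361, 167.57474227]), array([587. , 340.7]), array([49.4, 50.7]), 74.1)
(array([272.64925373, 151.89054726]), array([659.4, 125. ]), array([50.8, 50.3]), 79.9)
(array([448.29691211, 202.37529691]), array([ 596. , -314.1]), array([50.4, 49.9]), 0.1)
[260.03985507 227.30434783] [[473.53557232 127.84249056  80.        ]]
[338.01574803 245.74278215] [[453.26724141 -64.6034243  105.        ]]
```

View pics/t7.png

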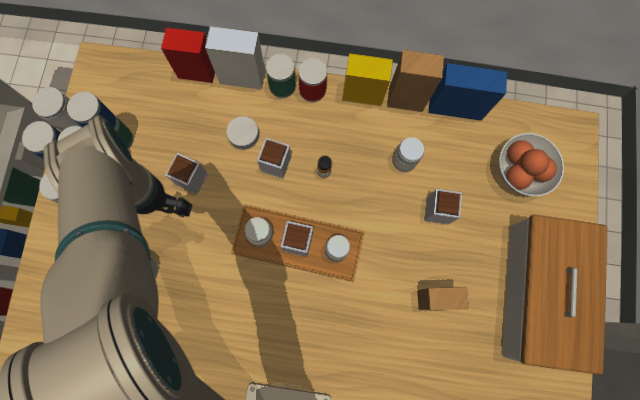

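The canister stands upright at (460.6, 35.6) at 85.7°, against the tray at (459.4, 35.6) at 85.4°. The other three canisters are within 1–2 mm of their starting places. The jars are undisturbed: the squat jar's reading shifted only because the arm's shadow splits its cap.

```bash
python3 -c "
from cell import ctrl
print(ctrl.finish_job())"
```

```text
the job is handed in; nothing more can be done
None
```

Canister C was the full one (about 0.53 kg). It now stands upright in the middle of the tray, about 1 mm off centre and 0.3° from square; A and B weighed empty and were set back within 2 mm, D was left untouched, and the job is handed in.

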